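# Swing the guide plate of a bead-piercing jig home and lock it with the locating pin

### The arm

A 7-joint arm with a two-finger parallel gripper is mounted at the origin on the work surface. World frame = base frame: x ahead of the robot, y to its left, z up, the work surface at z = 0. Lengths are in m, angles in rad, forces in N, time in s.
With the tool pointing down it reaches from about 0.4 to 0.875 m from the base axis. Payload 4.4 kg.
Tool frame: the origin (TCP) lies at the very end of the fingers, on their centre line; the grasp point (between the pads) lies 19 mm behind it; z points along the fingers, y is the line along which they close (so a half turn about z gives the same grasp; the last joint's range is limited). The gripper opens to 85 mm and grips with 20 to 120 N. Pads are 22 mm wide; open, the fingers measure 114 mm over their backs; the gripper's body (76 mm by 85 mm) begins 54 mm behind the grasp point. The pads swing forward as they close: fully open they stand 13 mm farther back than shut.
Start: joints at [1.129, 0.628, 0.038, 1.517, -0.027, 0.996, -0.02], TCP at [0.239, -0.605, 0.231] pointing down, gripper open.
Joint ranges: [-3.06, 3.06], [-0.37, 2.12], [-1.25, 1.32], [0.18, 2.47], [-1.1, 4.24], [0.23, 1.98], [-2.94, 2.94]. Speed limits (rad/s): [2.57, 2.57, 3.14, 3.14, 3.14, 3.14, 3.14].

### API

Orientations are given as a 3x3 rotation matrix whose columns are the frame's x, y, z axes.
In Python, from cell import * gives the robot as it stands.
- The arm moves only by the shell command python3 -m creep 'ROWS' [FORCE]. ROWS is JSON, a list of rows, each a list of 3 entries, a list of its own where there are three numbers: the shift along the tool's x, y, z in m, then the turn, a rotation vector about the tool's x, y, z in rad, then the closure, from 0 (fully open) to 1 (shut). A call has 1 to 12 rows; each row is the pose to reach, as a shift and turn from the pose commanded when the call began, along the tool's axes at that moment; what a row does not reach only later rows make up. A row lasts 1/10 s, in which the tool goes at most 50 mm and 8.59 degrees, less where a joint would pass 70% of its speed; a pose out of reach is approached as far as the arm can. A call with a gripper value outside its range is refused whole. The fingers move at their own pace and stop on an object; FORCE is the grip in N (left out, the last holds). Time passes only in rows, so rows that repeat a pose let the fingers close. It gives the time, the measured TCP pose, the force, the opening and the grip force at its end, in the units of the state.
- state(): the state, without advancing time (a new reading comes with each control period).
- grab_frame(name): name is "scene" or "top"; returns the picture (384x512x3 uint8, red, green, blue); there is no depth.
- camera_info(name): a dict with "intrinsics" (3x3 intrinsics, pixels), "eye" and "orientation" of the camera in the world. Camera axes: x right, y up, looking along -z (the intrinsics and any distortion apply to the point x, -y, -z); pixel columns grow to the right and rows downward; lengths in m; the calibration is good to about 2 mm. A picture is of the moment at which its call begins. camera_info takes no time and is no camera call.
- job_done(): hands the job in; it is judged then, once.
The state is a dict: "t": time; "qpos": joint angles; "joint_vel": joint speeds; "tau": joint torques, N m; "ee_pos": TCP position; "tcp_rot": TCP orientation; "force": force on the tool from outside, world axes, zero at the start; "wrist_torque": the same for the moment, N m; "gripper_width": opening from 0.0 (shut) to 1.0 (fully open); "grasp_force": force on a finger pad.
Only numpy, scipy, OpenCV 4.12 (cv2) and the standard library are available. Lean on these libraries where they do the work, as an engineer would, in place of code of your own. Each camera call takes 0.05 s, during which the arm holds its last target. There are 200 camera calls.

### The job

Close the bead-piercing jig: push the drilled metal guide plate round on its pivot bolt until it is right home against the round steel stop, leaning it against the stop for a moment with 10 to 15 N of push (about a kilo; never beyond 25 N). Then take the locating pin with the round metal knob out of the tool block and slip it without forcing through the big hole in the plate's free end into the slide below, until the knob sits flat on the plate, and let go. Leave everything else where it is.

Things in the scene. Friction and masses are not known exactly. Their poses are not given: they have to be found in the camera images.
- jig: Fixed plywood jig board, 18 mm thick. Origin on the axis of its pivot bolt, at table height, z up; the board spans x -200 to 60, y -35 to 205 mm. The bolt (12 mm shank, 23 mm head, top 44 mm above the table) carries the guide plate. A bead mould with 12 clay beads on it (x -64 to 14, y 31 to 120 mm) reaches 27 mm above the table; the plate passes over it.
- leaf: Guide plate: aluminium, 110 x 205 mm, with 12 small brass-bushed holes, loose on the board round the pivot bolt (13 mm hole). Origin on the pivot axis at the board's top, 18 mm above the table; spans x -80 to 30, y -25 to 180 mm, top at z 18 mm. Axes parallel to the jig's within 0.05 rad when home; starts turned 0.65 to 1.1 rad anticlockwise (from above). Side x = -80 is pushed to close it, side x = 30 meets the stop.
- leaf_corner (a point): Free corner of the guide plate on the side to push, at x -80, y 180, z 18 mm of the plate. The free end, y 140 to 180 mm, is a solid bar reaching from the board's top to the plate's top (18 to 36 mm above the table); the rest is 8 mm thick and 10 mm clear of the board. The plate weighs 0.33 to 0.6 kg and only friction holds it: near this corner a few newtons turn it, near the bolt several times more.
- leaf_hole (a point): Centre of the locating hole at the plate's free end (14 mm, the only big open hole in the plate), at its top face; at x -25, y 160, z 18 mm of the plate. When the plate bears on the stop post, this hole lies over a 16 mm hole in the steel slide (which moves with the post), through which the pin goes.
- stop: Nominal place of the stop: a fixed point (x 38, y 160 mm of the jig, at the board's top) marked by a small strip on the board. The stop itself is an upright round steel post, 16 mm in diameter, top 45 mm above the table, on a steel slide let into the board; the slide is clamped today at some setting up to 6 mm either way along the jig's x, which is not measured: the post must be found by feel.
- rack: The fixed wooden tool block, 220 x 55 x 36 mm, origin at the centre of its underside, long side along its x. It has three holes of 15 mm, at x -75, 0 and 75 mm, in which the pin, the awl and the knife stand in any order.
- pin: The locating pin, steel, about 0.12 kg, standing upright in the tool block. Origin at its tip, z up along it towards the knob: tapered nose 0 to 10 mm (6 to 12 mm thick), shank 12 mm thick up to 34 mm, round ringed steel knob 26 mm in diameter from 34 to 60 mm. In the block and when fully home its tip is 2 mm above the table.
- pin_tip (a point): The centre of the pin's tip (same as the pin's origin).
- pin_knob (a point): The centre of the underside of the pin's knob, 34 mm above the tip. It sits on the plate's top (36 mm above the table) when the pin is home.
- awl: Awl with a pear-shaped pale wooden handle, standing in the tool block, top 99 mm above the table. Leave it.
- knife: Trimming knife with a flat dark wooden handle (24 x 13 mm), standing in the tool block, top 92 mm above the table. Leave it.
- mould: Round cream bead mould with hollows, 112 mm in diameter, 20 mm high, left of the jig. Leave it.
- sponge: Grey sponge, 70 x 110 x 35 mm, beyond the jig. Leave it.
- basin: Blue plastic basin, 230 mm in diameter, 75 mm high, on the left. Leave it.
- rib: Flat wooden rib, 55 x 110 x 6 mm, left of the jig. Leave it.
- jar: Amber glaze jar, 72 mm in diameter, 85 mm high, beyond the jig. Leave it.
Things that resemble listed ones, but are neither listed nor needed, are in the scene too. What is shaped like the pin but pink is not meant. Several things have the shape of the leaf; the one meant has the colours described above.

How it is judged:
On the way:
1. the guide plate is home and is pressed against the stop with at least 1.5 N for 0.3 s (angle between the x axis of leaf and the x axis of jig, either way round below 0.055 rad and contact force between leaf and stop above 1.5 N), for 0.3 s.
At the end, for the whole second after the job is handed in: The guide plate lies flat and home on the jig (its heading within 0.055 rad of the jig's), the locating pin stands upright through the plate's locating hole into the slide (within 4 mm and 0.09 rad) with its knob down on the plate (gap under 2.5 mm), all at rest (angle between the x axis of leaf and the x axis of jig, either way round below 0.055 rad and horizontal distance between each of pin_tip, pin_knob and leaf_hole below 0.004 m and z of pin_knob in the frame of leaf below 0.0205 m and angle between pin's own z axis and vertical below 0.09 rad and height (world z) of leaf below 0.0205 m and linear speed of each of pin, leaf below 0.02 m/s); the robot touches nothing.
It fails at once if the plate is pushed with more than 25 N (contact force between any of the fingers, the arm and leaf above 25 N).
It fails at once if the plate is driven against the stop with more than 30 N (contact force between leaf and stop above 30 N).
It fails at once if the pin is forced into the plate with more than 40 N (contact force between pin and leaf above 40 N).
It fails at once if another tool or thing is moved by more than 25 mm (distance of any of awl, knife, mould, sponge, basin, rib, jar from where it was at the start of the episode above 0.025 m).
It also fails if it takes over 72 s, if anything falls off the work surface, if the arm or the gripper's body presses on something with over 40 N, if the wrist force passes 120 N, or if a joint passes its speed limit or range.

## Working session

There is one attempt and no reset: what is moved stays moved. The work goes in short steps, Python scripts to look and compute and a shell command to move; the robot and the scene stay as the last step left them, time stands still between calls to the robot, and variables do not carry over. Pictures are saved under pics/ and viewed, at most 10 in all, crops included, and the job is handed in when it is done.

```bash
ls; mkdir -p pics
python3 - <<'E'
from cell import *
import cv2
for n in("scene","top"):
    cv2.imwrite(f"pics/{n}0.png",cv2.resize(grab_frame(n)[:,:,::-1],(800,600),interpolation=cv2.INTER_CUBIC))
    c=camera_info(n);print(n,c)
s=state();print(s)
E
```

```text
pics
scene {'intrinsics': array([[483.402677  ,   0.        , 257.44840686],
       [  0.        , 483.402677  , 194.03280791],
       [  0.        ,   0.        ,   1.        ]]), 'eye': array([ 1.44081649, -0.69013631,  0.89456173]), 'orientation': array([[ 0.65212507, -0.44125686,  0.6164619 ],
       [ 0.75794875,  0.36264343, -0.54222083],
       [ 0.0157028 ,  0.82084233,  0.57093896]])}
top {'intrinsics': array([[490.49015575,   0.        , 250.96014005],
       [  0.        , 490.49015575, 196.48055428],
       [  0.        ,   0.        ,   1.        ]]), 'eye': array([0.34148421, 0.11288393, 1.32828525]), 'orientation': array([[-0.01588736,  0.99065999, -0.13542665],
       [-0.99987027, -0.01538174,  0.00477916],
       [ 0.00265143,  0.135485  ,  0.99077585]])}
{'t': 0.1, 'qpos': array([ 1.12920404,  0.62926032,  0.03847563,  1.51826154, -0.02700176,
        0.9963045 , -0.02000038]), 'joint_vel': array([-0.00011946, -0.00417211, -0.00068068, -0.00388199, -0.00135861,
       -0.00019686, -0.00061219]), 'tau': array([ 3.25292778e-03, -5.64530253e+01,  1.23079777e+00, -1.93972081e+01,
        1.13333669e-02,  5.43494432e-03,  4.80856784e-05]), 'ee_pos': array([ 0.23836338, -0.60411665,  0.23047935]), 'tcp_rot': array([[ 9.30226729e-01,  3.66984735e-01, -6.61062919e-04],
       [ 3.66985329e-01, -9.30225384e-01,  1.58234052e-03],
       [-3.42426924e-05, -1.71453583e-03, -9.99998530e-01]]), 'force': array([-0.52887214, -0.06854625,  0.38483277]), 'wrist_torque': array([0.01819291, 0.05674062, 0.08599322]), 'grasp_force': 0.0, 'gripper_width': 1.0030770268338824}
```

View pics/scene0.png

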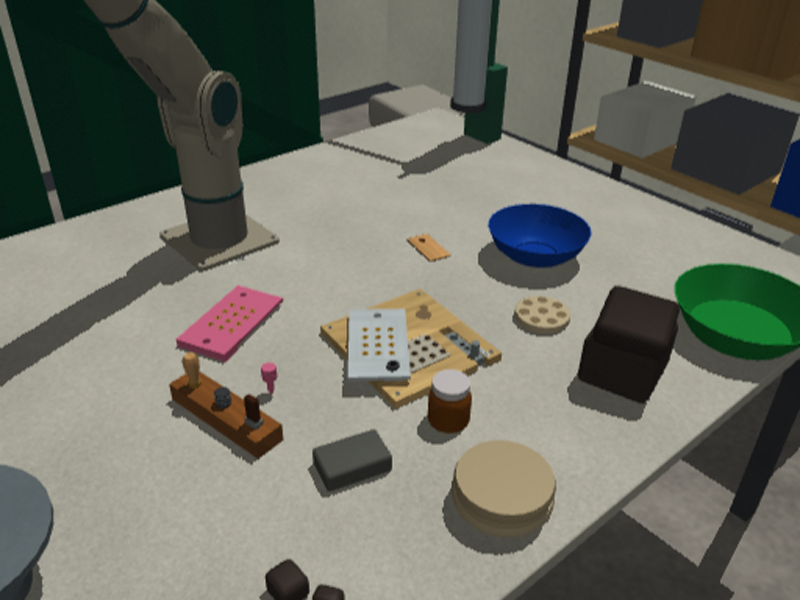

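View pics/top0.png

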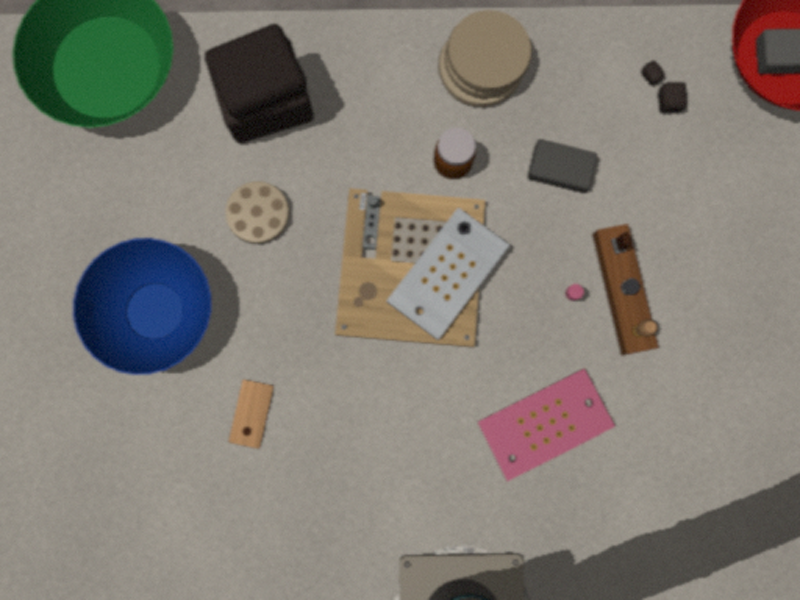

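The top view shows the jig with the grey plate: bolt head at about (464,228), its big hole at (420,310), free push corner at (440,338) and the stop post at (374,200). The tool block is on the right, with the pin (grey knob) in its middle hole at (631,286); the knife is above it and the awl below.

```bash
cat > h.py <<'E'
from cell import *
import cv2, numpy as np
def ray(n,uv):
    c=camera_info(n);d=np.linalg.inv(c["intrinsics"])@[uv[0],uv[1],1.]
    return c["eye"],c["orientation"]@(d*[1,-1,-1])
def onz(n,uv,z):
    e,d=ray(n,uv);return (e+d*(z-e[2])/d[2])
def proj(n,p):
    c=camera_info(n);q=c["orientation"].T@(np.array(p)-c["eye"])*[1,-1,-1];q=c["intrinsics"]@q;return q[:2]/q[2]
E
python3 - <<'E'
from h import *
im=grab_frame("top");hsv=cv2.cvtColor(im,cv2.COLOR_RGB2HSV)
s=1.5625
for nm,(u,v) in dict(leaf=(490,250),pin=(631,286),bolt=(464,228),post=(374,200),hole=(420,310),slidehole=(371,240),rack=(640,320),board=(400,280),table=(560,250)).items():
    u,v=int(u/s),int(v/s);print(nm,u,v,im[v,u],hsv[v,u])
cv2.imwrite("pics/top.png",im[:,:,::-1])
g=cv2.resize(im[110:232,205:430][:,:,::-1],None,fx=3.5,fy=3.5,interpolation=cv2.INTER_CUBIC)
cv2.imwrite("pics/crop.png",g)
# leaf mask: bright, slightly blue
m=((im[:,:,2].astype(int)>=im[:,:,0].astype(int)+3)&(im[:,:,2]>130)).astype(np.uint8)
m[:,:]*=1
k,l,st,c=cv2.connectedComponentsWithStats(m)
for i in range(1,k):
    if st[i,4]>100: print(st[i],c[i])
E
```

```text
leaf 313 160 [157 158 160] [110   5 160]
pin 403 183 [57 56 59] [130  13  59]
bolt 296 145 [23 19 23] [150  44  23]
post 239 128 [107 109 106] [ 50   7 109]
hole 268 198 [120 102  72] [ 19 102 120]
slidehole 237 153 [124 117 110] [ 15  29 124]
rack 409 204 [101  67  38] [ 14 159 101]
board 256 179 [153 134 110] [ 17  72 153]
table 358 160 [148 143 133] [ 20  26 148]
[ 251  137   73   78 1261] [285.96827914 175.59952419]
[ 82 183  35  33 851] [ 98.97532315 198.62867215]
```

View pics/crop.png

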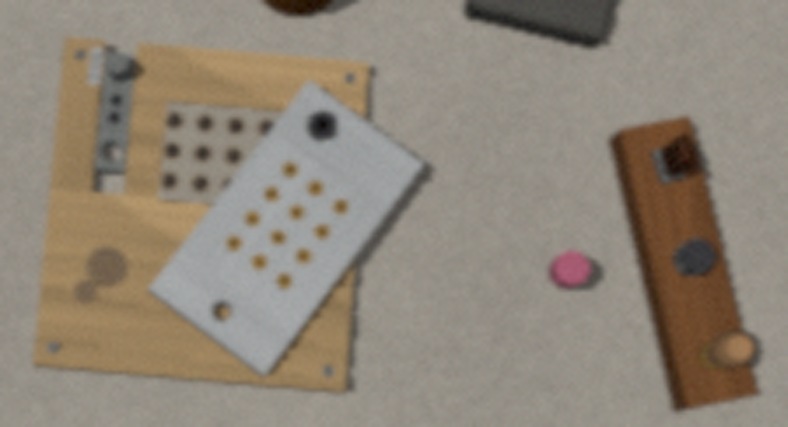

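The close crop confirms this: bolt head (322,125), plate corners (308,82), (430,165), (265,375), (150,290), hole (222,310), post (123,67), pin knob (695,258) in crop pixels.

Run:
```python
from h import *
np.set_printoptions(precision=4,suppress=True)
P=lambda u,v,z:onz("top",(205+u/3.5-.36,110+v/3.5-.36),z)
T=dict(c1=(308,82,.036),c2=(430,165,.036),c3=(265,375,.036),c4=(150,290,.036),bolt=(322,125,.044),hole=(222,310,.036),post=(123,65,.045),slh=(112,152,.018),b1=(66,38,.018),b2=(372,65,.018),b3=(347,390,.018),b4=(35,365,.018),pin=(695,258,.062),knife=(682,157,.092),awl=(738,348,.099),r1=(612,133,.036),r2=(690,118,.036),r3=(757,393,.036),r4=(678,408,.036))
Q={k:P(*v) for k,v in T.items()}
for k,q in Q.items(): print(k,q[:2], proj("scene",q)*1.5625)
L=[[30,-25],[-80,-25],[-80,180],[30,180],[-25,160],[0,0]]
def fit(A,B):
    A=np.array(A)/1000.;B=np.array(B)[:,:2];a=A-A.mean(0);b=B-B.mean(0)
    th=np.arctan2((a[:,0]*b[:,1]-a[:,1]*b[:,0]).sum(),(a*b).sum());R=np.array([[np.cos(th),-np.sin(th)],[np.sin(th),np.cos(th)]])
    t=B.mean(0)-R@A.mean(0);print("th",th,"origin",t,"res mm",((A@R.T+t-B)*1000).round(1).tolist());return th,R,t
fit(L,[Q[k] for k in("c1","c2","c3","c4","hole","bolt")])
th,R,t=fit([[60,205],[60,-35],[-200,-35],[-200,205],[0,0]],[Q[k] for k in("b1","b2","b3","b4","bolt")])
print("stop nom",R@[.038,.160]+t,"post in jig",R.T@(Q["post"][:2]-t),"slh",R.T@(Q["slh"][:2]-t))
```

```text
c1 [ 0.6896 -0.0089] [409.6698 375.2788]
c2 [ 0.6227 -0.1009] [344.5457 377.9443]
c3 [0.4627 0.0298] [348.4696 309.3282]
c4 [0.529  0.1157] [403.6124 308.3261]
bolt [ 0.6535 -0.018 ] [392.4548 363.7037]
hole [0.5128 0.0613] [376.9949 314.8694]
post [0.7028 0.1338] [473.0208 342.882 ]
slh [0.6408 0.1437] [452.6913 336.6554]
b1 [0.733  0.1788] [500.5694 352.551 ]
b2 [ 0.7075 -0.0613] [393.2793 401.2016]
b3 [ 0.4519 -0.0339] [319.1931 326.4481]
b4 [0.4749 0.2047] [418.7841 288.2563]
pin [ 0.5431 -0.2922] [222.046 389.943]
knife [ 0.6137 -0.2774] [250.6843 394.515 ]
awl [ 0.471  -0.3076] [189.3732 354.9789]
r1 [ 0.6457 -0.2422] [283.4157 421.3966]
r2 [ 0.6566 -0.303 ] [254.5369 442.5229]
r3 [ 0.4433 -0.3414] [168.9979 383.783 ]
r4 [ 0.4329 -0.2811] [197.9098 366.4247]
th 0.9044429984264899 origin [ 0.6528 -0.0189] res mm [[1.4, -1.8], [0.3, 3.7], [-0.8, -0.3], [0.9, 0.2], [-1.2, -0.9], [-0.7, -0.9]]
th -0.1012872842016808 origin [ 0.653  -0.0192] res mm [[0.4, -0.2], [1.7, 1.2], [-1.5, 0.0], [-0.1, 0.2], [-0.5, -1.2]]
stop nom [0.707  0.1361] post in jig [0.0341 0.1573] slh [-0.0286  0.1609]
```

```bash
cat >> h.py <<'E'
np.set_printoptions(precision=4,suppress=True)
def go(p,head,R=None,p0=None):
    s=state();R=s["tcp_rot"] if R is None else R;p0=s["ee_pos"] if p0 is None else p0
    h0=np.arctan2(R[1,0],R[0,0]);print("shift",R.T@(np.array(p)-p0),"turn z",-(head-h0))
O=np.array([.653,-.019])
def jig(x,y,th):
    c,s=np.cos(th),np.sin(th);return O+np.array([c*x-s*y,s*x+c*y])
E
python3 - <<'E'
from h import *
p=jig(-.106,.160,.904);print(p)
go([*p,.15],.904);go([*p,.025],.904)
E
```

```text
[ 0.4617 -0.0033]
shift [ 0.4282 -0.4769  0.0813] turn z -0.5282414574465412
shift [ 0.4282 -0.4767  0.2063] turn z -0.5282414574465412
```

```bash
python3 -m creep --help 2>&1 | head -5
```

```text
invalid input: not JSON, or not a number
```

```bash
python3 -m creep '[[[0.043,-0.048,0],[0,0,-0.05],0.5],[[0.1,-0.11,0.02],[0,0,-0.12],1],[[0.15,-0.16,0.03],[0,0,-0.2],1],[[0.2,-0.21,0.04],[0,0,-0.26],1],[[0.24,-0.26,0.05],[0,0,-0.32],1],[[0.28,-0.3,0.06],[0,0,-0.38],1],[[0.32,-0.35,0.07],[0,0,-0.44],1],[[0.35,-0.39,0.08],[0,0,-0.5],1],[[0.38,-0.42,0.08],[0,0,-0.528],1],[[0.41,-0.455,0.081],[0,0,-0.528],1],[[0.428,-0.477,0.081],[0,0,-0.528],1],[[0.428,-0.477,0.081],[0,0,-0.528],1]]' 40
python3 - <<'E'
from h import *
go([*jig(-.106,.160,.904),.025],.904)
E
```

```text
t: 1.35
ee_pos: [0.4466, -0.0462, 0.1539]
tcp_rot: [[0.619, 0.785, 0.0], [0.785, -0.619, -0.0], [-0.0, 0.0, -1.0]]
force: [1.3, 0.3, -0.3]
gripper_width: -0.0
grasp_force: 0.0
shift [ 0.0431 -0.0147  0.1289] turn z -0.0005603762909183185
```

```bash
python3 -m creep '[[[0,0,0],[0,0,0],1],[[0,0,0],[0,0,0],1],[[0,0,0],[0,0,0],1]]'
python3 - <<'E'
from h import *
go([*jig(-.106,.160,.904),.025],.904)
E
```

```text
t: 1.65
ee_pos: [0.4456, -0.0493, 0.154]
tcp_rot: [[0.62, 0.785, -0.001], [0.785, -0.62, -0.001], [-0.001, -0.0, -1.0]]
force: [-1.3, -0.2, 0.1]
gripper_width: -0.004
grasp_force: 0.0
shift [ 0.0462 -0.0159  0.129 ] turn z -0.001880669419294656
```

```bash
python3 -m creep '[[[0.025,-0.008,0.02],[0,0,0],1],[[0.046,-0.016,0.05],[0,0,0],1],[[0.046,-0.016,0.08],[0,0,0],1],[[0.046,-0.016,0.105],[0,0,0],1],[[0.046,-0.016,0.12],[0,0,0],1],[[0.046,-0.016,0.129],[0,0,0],1],[[0.046,-0.016,0.129],[0,0,0],1],[[0.046,-0.016,0.129],[0,0,0],1]]'
python3 - <<'E'
from h import *
cv2.imwrite("pics/a.png",cv2.resize(grab_frame("scene")[150:290,150:350][:,:,::-1],None,fx=4,fy=4))
E
```

```text
t: 2.45
ee_pos: [0.462, -0.0037, 0.0252]
tcp_rot: [[0.621, 0.784, -0.0], [0.784, -0.621, -0.0], [-0.0, -0.0, -1.0]]
force: [0.8, -0.7, 0.1]
gripper_width: -0.002
grasp_force: 0.0
```

View pics/a.png

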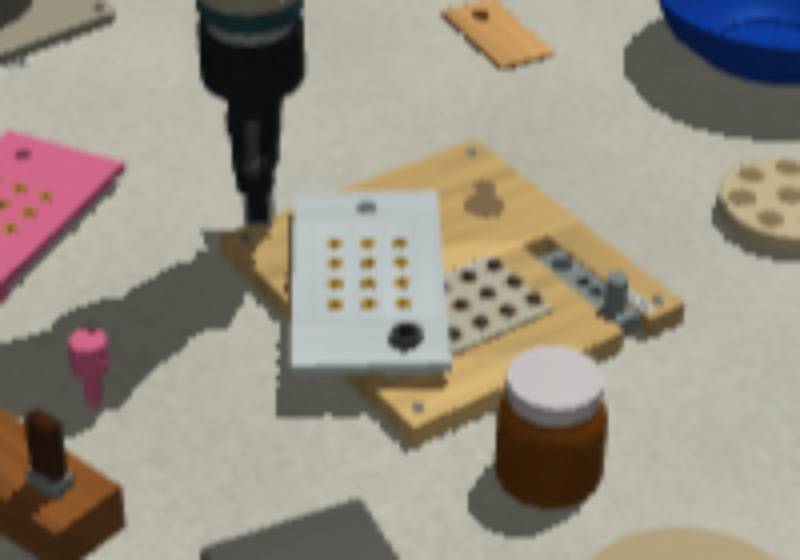

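The view shows the fingertip at (258,222), beside the plate's free push corner at (292,190).

Run:
```python
import numpy as np
def T(a,x0,ph):
  for f in ph:
    x=-.091*np.cos(f)+.16*np.sin(f);y=.091*np.sin(f)+.16*np.cos(f)
    print(f"[[{x-x0:.4f},{.16-y:.4f},0],[0,0,{f:.2f}],1],",end="")
  print()
T(0,-.106,np.arange(0,.31,.03)); T(0,-.091,np.arange(.03,.37,.03))
```

```text
[[0.0150,0.0000,0],[0,0,0.00],1],[[0.0198,-0.0027,0],[0,0,0.03],1],[[0.0248,-0.0052,0],[0,0,0.06],1],[[0.0297,-0.0075,0],[0,0,0.09],1],[[0.0348,-0.0097,0],[0,0,0.12],1],[[0.0399,-0.0118,0],[0,0,0.15],1],[[0.0451,-0.0137,0],[0,0,0.18],1],[[0.0504,-0.0155,0],[0,0,0.21],1],[[0.0556,-0.0170,0],[0,0,0.24],1],[[0.0610,-0.0185,0],[0,0,0.27],1],[[0.0663,-0.0197,0],[0,0,0.30],1],
[[0.0048,-0.0027,0],[0,0,0.03],1],[[0.0098,-0.0052,0],[0,0,0.06],1],[[0.0147,-0.0075,0],[0,0,0.09],1],[[0.0198,-0.0097,0],[0,0,0.12],1],[[0.0249,-0.0118,0],[0,0,0.15],1],[[0.0301,-0.0137,0],[0,0,0.18],1],[[0.0354,-0.0155,0],[0,0,0.21],1],[[0.0406,-0.0170,0],[0,0,0.24],1],[[0.0460,-0.0185,0],[0,0,0.27],1],[[0.0513,-0.0197,0],[0,0,0.30],1],[[0.0568,-0.0209,0],[0,0,0.33],1],[[0.0622,-0.0218,0],[0,0,0.36],1],
```

```bash
python3 -m creep '[[[0.005,0,0],[0,0,0],1],[[0.009,0,0],[0,0,0],1],[[0.012,0,0],[0,0,0],1],[[0.015,0,0],[0,0,0],1],[[0.0198,-0.0027,0],[0,0,0.03],1],[[0.0248,-0.0052,0],[0,0,0.06],1],[[0.0297,-0.0075,0],[0,0,0.09],1],[[0.0348,-0.0097,0],[0,0,0.12],1],[[0.0399,-0.0118,0],[0,0,0.15],1],[[0.0451,-0.0137,0],[0,0,0.18],1],[[0.0504,-0.0155,0],[0,0,0.21],1],[[0.0556,-0.0170,0],[0,0,0.24],1]]'
```

```text
t: 3.7
ee_pos: [0.483, 0.0527, 0.025]
tcp_rot: [[0.789, 0.614, -0.0], [0.614, -0.789, 0.0], [-0.0, -0.0, -1.0]]
force: [-3.7, -3.2, 3.8]
gripper_width: 0.001
grasp_force: 2.2
```

```bash
python3 -m creep '[[[0.0048,-0.0027,0],[0,0,0.03],1],[[0.0098,-0.0052,0],[0,0,0.06],1],[[0.0147,-0.0075,0],[0,0,0.09],1],[[0.0198,-0.0097,0],[0,0,0.12],1],[[0.0249,-0.0118,0],[0,0,0.15],1],[[0.0301,-0.0137,0],[0,0,0.18],1],[[0.0354,-0.0155,0],[0,0,0.21],1],[[0.0406,-0.0170,0],[0,0,0.24],1],[[0.0460,-0.0185,0],[0,0,0.27],1],[[0.0513,-0.0197,0],[0,0,0.30],1],[[0.0568,-0.0209,0],[0,0,0.33],1],[[0.0622,-0.0218,0],[0,0,0.36],1]]'
```

```text
t: 4.9
ee_pos: [0.519, 0.1082, 0.0251]
tcp_rot: [[0.955, 0.297, 0.0], [0.297, -0.955, 0.0], [0.0, -0.0, -1.0]]
force: [-3.7, -1.1, 2.3]
gripper_width: 0.001
grasp_force: 1.6
```

```bash
python3 -m creep '[[[0.0048,-0.0027,0],[0,0,0.03],1],[[0.0098,-0.0052,0],[0,0,0.06],1],[[0.0147,-0.0075,0],[0,0,0.09],1],[[0.0198,-0.0097,0],[0,0,0.12],1],[[0.0249,-0.0118,0],[0,0,0.15],1],[[0.0301,-0.0137,0],[0,0,0.18],1],[[0.0354,-0.0155,0],[0,0,0.21],1],[[0.0406,-0.0170,0],[0,0,0.24],1],[[0.0406,-0.0170,0],[0,0,0.24],1]]'
python3 - <<'E'
from h import *
s=state();print(s["force"],s["ee_pos"],jig(-.091,.16,.904-.84), np.arctan2(s["tcp_rot"][1,0],s["tcp_rot"][0,0]))
cv2.imwrite("pics/b.png",cv2.resize(grab_frame("top")[110:232,205:330][:,:,::-1],None,fx=4.5,fy=4.5,interpolation=cv2.INTER_CUBIC))
E
```

```text
t: 5.8
ee_pos: [0.554, 0.1371, 0.0251]
tcp_rot: [[0.998, 0.063, 0.003], [0.063, -0.998, 0.001], [0.003, -0.001, -1.0]]
force: [-0.0, 0.3, 0.0]
gripper_width: -0.003
grasp_force: 0.0
[-0.0336  0.3338  0.0223] [0.554  0.1371 0.0251] [0.552  0.1349] 0.06340812384607426
```

View pics/b.png

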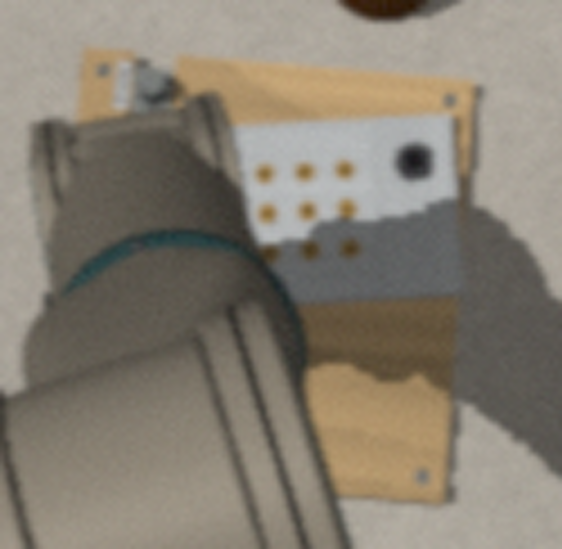

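The plate's front edge is now almost parallel to the board, with roughly 0.1 rad left. From here I go slowly.

```bash
python3 -m creep '[[[0.0016,-0.0009,0],[0,0,0.01],1],[[0.0032,-0.0018,0],[0,0,0.02],1],[[0.0048,-0.0027,0],[0,0,0.03],1],[[0.0065,-0.0035,0],[0,0,0.04],1],[[0.0081,-0.0044,0],[0,0,0.05],1],[[0.0098,-0.0052,0],[0,0,0.06],1],[[0.0114,-0.006,0],[0,0,0.07],1],[[0.0131,-0.0068,0],[0,0,0.08],1]]'
```

```text
t: 6.65
ee_pos: [0.5651, 0.1438, 0.025]
tcp_rot: [[1.0, -0.017, -0.0], [-0.017, -1.0, 0.0], [-0.0, -0.0, -1.0]]
force: [-3.2, -0.8, 1.4]
gripper_width: -0.002
grasp_force: 1.4
```

```bash
python3 -m creep '[[[0.0008,-0.0005,0],[0,0,0.005],1],[[0.0016,-0.0009,0],[0,0,0.01],1],[[0.0024,-0.0014,0],[0,0,0.015],1],[[0.0032,-0.0018,0],[0,0,0.02],1],[[0.004,-0.0023,0],[0,0,0.025],1],[[0.0048,-0.0027,0],[0,0,0.03],1],[[0.0056,-0.0031,0],[0,0,0.035],1]]'
```

```text
t: 7.35
ee_pos: [0.5708, 0.1467, 0.0251]
tcp_rot: [[0.999, -0.052, 0.0], [-0.052, -0.999, 0.0], [0.0, -0.0, -1.0]]
force: [-2.7, -0.1, -0.4]
gripper_width: -0.004
grasp_force: 1.1
```

```bash
python3 -m creep '[[[0.0005,-0.0003,0],[0,0,0.003],1],[[0.001,-0.0005,0],[0,0,0.006],1],[[0.0015,-0.0008,0],[0,0,0.009],1],[[0.002,-0.001,0],[0,0,0.012],1]]'
```

```text
t: 7.75
ee_pos: [0.5727, 0.1476, 0.0251]
tcp_rot: [[0.998, -0.063, 0.0], [-0.063, -0.998, 0.0], [0.0, -0.0, -1.0]]
force: [-0.7, 0.1, 0.0]
gripper_width: -0.0
grasp_force: 1.0
```

```bash
python3 -m creep '[[[0.0005,-0.0003,0],[0,0,0.003],1],[[0.001,-0.0005,0],[0,0,0.006],1],[[0.0015,-0.0008,0],[0,0,0.009],1],[[0.002,-0.001,0],[0,0,0.012],1]]'
```

```text
t: 8.15
ee_pos: [0.5742, 0.1483, 0.0251]
tcp_rot: [[0.997, -0.075, -0.001], [-0.075, -0.997, -0.0], [-0.001, 0.0, -1.0]]
force: [-3.9, -0.7, 1.4]
gripper_width: -0.003
grasp_force: 1.9
```

```bash
python3 -m creep '[[[0.0004,-0.0002,0],[0,0,0.002],1],[[0.0008,-0.0004,0],[0,0,0.004],1],[[0.0012,-0.0006,0],[0,0,0.006],1]]'
```

```text
t: 8.45
ee_pos: [0.5743, 0.1484, 0.0251]
tcp_rot: [[0.997, -0.081, -0.003], [-0.081, -0.997, -0.001], [-0.003, 0.001, -1.0]]
force: [-6.1, -2.3, 4.9]
gripper_width: 0.008
grasp_force: 3.3
```

The plate has stopped while the push rises, so it has met the stop. Now I lean on it.

```bash
python3 -m creep '[[[0.0004,0,0],[0,0,0],1],[[0.0008,0,0],[0,0,0],1],[[0.0008,0,0],[0,0,0],1]]'
```

```text
t: 8.75
ee_pos: [0.5743, 0.1484, 0.0251]
tcp_rot: [[0.997, -0.081, -0.005], [-0.081, -0.997, -0.001], [-0.005, 0.001, -1.0]]
force: [-7.7, -1.5, 4.4]
gripper_width: -0.001
grasp_force: 3.7
```

```bash
python3 -m creep '[[[0.0006,0,0],[0,0,0],1],[[0.0012,0,0],[0,0,0],1],[[0.0018,0,0],[0,0,0],1],[[0.0018,0,0],[0,0,0],1]]'
```

```text
t: 9.15
ee_pos: [0.5743, 0.1484, 0.0249]
tcp_rot: [[0.997, -0.081, -0.008], [-0.081, -0.997, -0.001], [-0.008, 0.001, -1.0]]
force: [-11.1, -2.1, 7.2]
gripper_width: -0.001
grasp_force: 5.3
```

```bash
python3 -m creep '[[[0.0003,0,0],[0,0,0],1],[[0.0003,0,0],[0,0,0],1],[[0.0003,0,0],[0,0,0],1],[[0.0003,0,0],[0,0,0],1],[[0.0003,0,0],[0,0,0],1],[[0.0003,0,0],[0,0,0],1]]'; python3 -c "
from h import *
s=state();print(s['force'],s['wrist_torque'])"
```

```text
t: 9.75
ee_pos: [0.5743, 0.1484, 0.0249]
tcp_rot: [[0.997, -0.081, -0.009], [-0.081, -0.997, -0.001], [-0.009, 0.002, -1.0]]
force: [-11.2, -0.6, 9.5]
gripper_width: 0.003
grasp_force: 5.6
[-11.2191  -0.598    9.4567] [-0.2921  2.4274 -0.0267]
```

```bash
python3 -m creep '[[[-0.002,0,0],[0,0,0],1],[[-0.004,0,0],[0,0,0],1],[[-0.01,0,0],[0,0,0],1],[[-0.025,0,0],[0,0,0],1],[[-0.035,0,-0.03],[0,0,0],1],[[-0.035,0,-0.075],[0,0,0],1],[[-0.035,0,-0.115],[0,0,0],0.5],[[-0.035,0,-0.12],[0,0,0],0.5],[[-0.035,0,-0.12],[0,0,0],0.5]]'
python3 - <<'E'
from h import *
go([.543,-.292,.15],0.07)
E
```

```text
t: 10.65
ee_pos: [0.5461, 0.1523, 0.1469]
tcp_rot: [[0.997, -0.081, 0.006], [-0.081, -0.997, 0.002], [0.006, -0.002, -1.0]]
force: [0.1, 0.1, -0.2]
gripper_width: 0.493
grasp_force: 0.0
shift [ 0.0329  0.4431 -0.0039] turn z -0.15097338961688084
```

```bash
python3 -m creep '[[[0,0.03,0],[0,0,0],0.5],[[0,0.075,0],[0,0,-0.04],0.5],[[0.01,0.125,0],[0,0,-0.08],0.5],[[0.015,0.175,0],[0,0,-0.12],0.5],[[0.02,0.225,0],[0,0,-0.16],0.5],[[0.025,0.275,0],[0,0,-0.2],0.5],[[0.03,0.325,0],[0,0,-0.24],0.5],[[0.033,0.37,0],[0,0,-0.26],0.5],[[0.033,0.41,0],[0,0,-0.26],0.5],[[0.033,0.443,0],[0,0,-0.26],0.5],[[0.033,0.443,0],[0,0,-0.26],0.5],[[0.033,0.443,0],[0,0,-0.26],0.5]]'
python3 - <<'E'
from h import *
# leaf check: hole in top view & pin
im=grab_frame("top")
cv2.imwrite("pics/c.png",cv2.resize(im[105:230,215:330][:,:,::-1],None,fx=5,fy=4.8,interpolation=cv2.INTER_CUBIC))
go([.5437,-.292,.04],0.18)
E
```

```text
t: 11.85
ee_pos: [0.5401, -0.2932, 0.1433]
tcp_rot: [[0.984, 0.176, -0.002], [0.176, -0.984, 0.001], [-0.001, -0.002, -1.0]]
force: [-0.6, 0.9, 0.6]
gripper_width: 0.498
grasp_force: 0.0
shift [0.003  0.0012 0.1035] turn z -0.0009674940045321101
```

View pics/c.png

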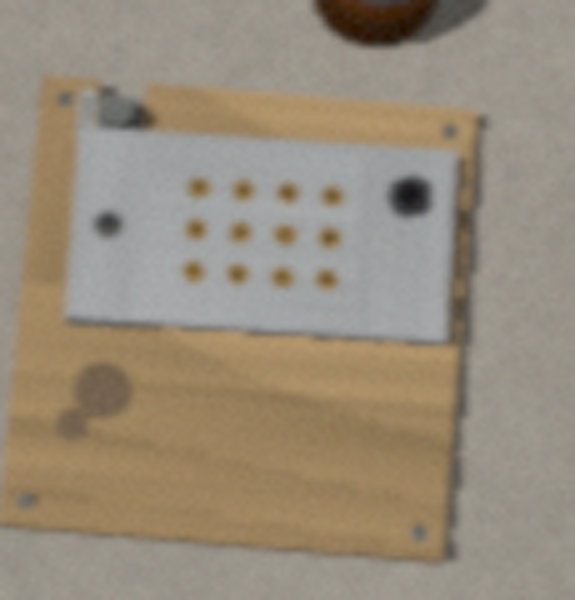

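The plate is home against the post at (122,108), with the locating hole at (108,224) in the crop and dark below, so it lies over the slide. Now the pin.

```bash
python3 -m creep '[[[0.003,0.001,0.03],[0,0,0],0.5],[[0.003,0.001,0.055],[0,0,0],0.5],[[0.003,0.001,0.075],[0,0,0],0.5],[[0.003,0.001,0.09],[0,0,0],0.5],[[0.003,0.001,0.1],[0,0,0],0.5],[[0.003,0.001,0.103],[0,0,0],0.5],[[0.003,0.001,0.103],[0,0,0],0.5],[[0.003,0.001,0.103],[0,0,0],0.7],[[0.003,0.001,0.103],[0,0,0],0.8],[[0.003,0.001,0.103],[0,0,0],0.9],[[0.003,0.001,0.103],[0,0,0],1],[[0.003,0.001,0.103],[0,0,0],1]]' 40
python3 - <<'E'
from h import *
p=onz("top",(215+108/5-.4,105+224/4.8-.4),.036);b=onz("top",(215+411/5-.4,105+196/4.8-.4),.044)
d=p-b;print(p,b,np.hypot(*d[:2]),"th",np.arctan2(d[1],d[0])-np.arctan2(160,-25))
im=grab_frame("top")
E
```

```text
t: 13.1
ee_pos: [0.5449, -0.2936, 0.0432]
tcp_rot: [[0.984, 0.178, 0.002], [0.178, -0.984, -0.001], [0.002, 0.001, -1.0]]
force: [0.1, -0.3, 6.3]
gripper_width: 0.287
grasp_force: 39.5
[0.6416 0.1444 0.036 ] [ 0.6533 -0.0184  0.044 ] 0.16327259779065914 th -0.08358917815416511
```

```bash
python3 -m creep '[[[0,0,-0.005],[0,0,0],1],[[0,0,-0.015],[0,0,0],1],[[0,0,-0.03],[0,0,0],1],[[0,0,-0.05],[0,0,0],1],[[0,0,-0.075],[0,0,0],1],[[0,0,-0.09],[0,0,0],1],[[0,0,-0.09],[0,0,0],1],[[0,0,-0.09],[0,0,0],1]]'
python3 - <<'E'
from h import *
im=grab_frame("scene")
s=state();u=proj("scene",s["ee_pos"]).astype(int);print(u,s["ee_pos"],s["tcp_rot"])
cv2.imwrite("pics/d.png",cv2.resize(im[u[1]-60:u[1]+60,u[0]-80:u[0]+80][:,:,::-1],None,fx=5,fy=5,interpolation=cv2.INTER_CUBIC))
go([.6415,.1437,.10],-.08)
E
```

```text
t: 13.95
ee_pos: [0.5437, -0.2927, 0.1325]
tcp_rot: [[0.984, 0.178, -0.0], [0.178, -0.984, 0.0], [-0.0, -0.0, -1.0]]
force: [0.2, 0.0, -2.0]
gripper_width: 0.286
grasp_force: 39.8
[138 228] [ 0.5434 -0.2925  0.1318] [[ 0.984   0.178  -0.0013]
 [ 0.178  -0.984   0.0009]
 [-0.0011 -0.0011 -1.    ]]
shift [ 0.1742 -0.4118  0.032 ] turn z 0.2589248193824875
```

View pics/d.png

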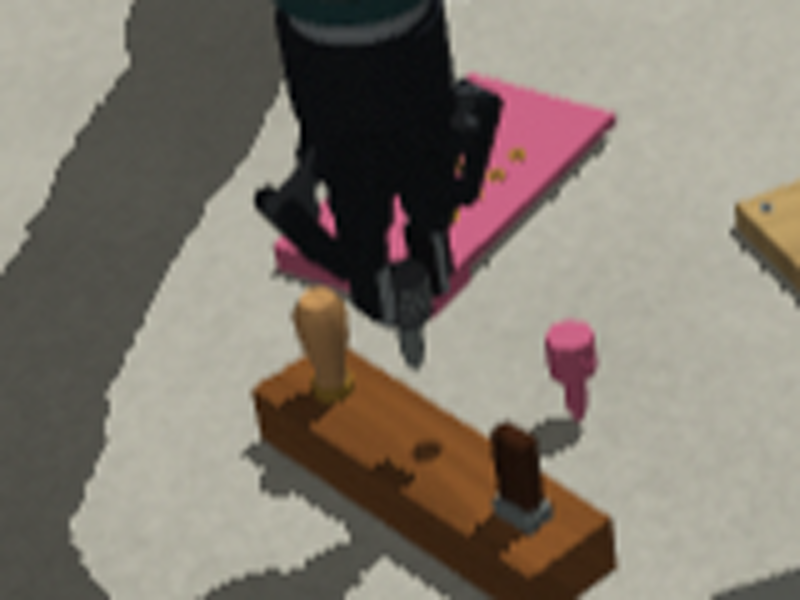

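The pin is held upright between the pads, tip at about (415,365) in the crop, and it is clear of the block.

```bash
python3 - <<'E'
from h import *
p=np.array(state()["ee_pos"])
print("tip seen",58+415/5,168+363/5)
for d in([0,0],[.003,0],[0,.003]):
  print(proj("scene",p+[*d,-.041]),proj("scene",p+[*d,-.007]))
E
python3 -m creep '[[[0.015,-0.035,0],[0,0,0.02],1],[[0.034,-0.08,0],[0,0,0.05],1],[[0.053,-0.125,0],[0,0,0.09],1],[[0.072,-0.17,0],[0,0,0.12],1],[[0.09,-0.213,0],[0,0,0.15],1],[[0.109,-0.257,0],[0,0,0.18],1],[[0.127,-0.3,0],[0,0,0.21],1],[[0.145,-0.343,0],[0,0,0.24],1],[[0.16,-0.38,0],[0,0,0.26],1],[[0.17,-0.402,0],[0,0,0.26],1],[[0.1742,-0.4118,0.008],[0,0,0.26],1],[[0.1742,-0.4118,0.016],[0,0,0.26],1]]'
```

```text
tip seen 141.0 240.6
[140.7006 241.124 ] [139.0386 230.7155]
[141.2959 241.717 ] [139.641  231.3021]
[141.7491 240.6339] [140.1062 230.2315]
t: 15.2
ee_pos: [0.6414, 0.1446, 0.1144]
tcp_rot: [[0.997, -0.079, -0.002], [-0.079, -0.997, 0.0], [-0.002, 0.0, -1.0]]
force: [0.6, -0.7, -1.3]
gripper_width: 0.285
grasp_force: 39.8
```

```bash
python3 -m creep '[[[0,0,0.01],[0,0,0],1],[[0,0,0.02],[0,0,0],1],[[0,0,0.027],[0,0,0],1],[[0,0,0.027],[0,0,0],1],[[0,0,0.027],[0,0,0],1]]'
python3 - <<'E'
from h import *
im=grab_frame("scene")
p=state()["ee_pos"];h=np.array([.6415,.1437,.036])
for q in(p,p-[0,0,.041],h): print(q,(proj("scene",q)-[270,175])*8)
cv2.imwrite("pics/e.png",cv2.resize(im[175:245,245+25:345+25][:,:,::-1],None,fx=8,fy=8,interpolation=cv2.INTER_CUBIC))
E
```

```text
t: 15.7
ee_pos: [0.6423, 0.1424, 0.089]
tcp_rot: [[0.997, -0.082, -0.0], [-0.082, -0.997, -0.0], [-0.0, 0.0, -1.0]]
force: [-0.2, 0.0, -1.3]
gripper_width: 0.291
grasp_force: 39.8
[0.6426 0.1427 0.0894] [169.8542 170.628 ]
[0.6426 0.1427 0.0484] [163.6748 261.5495]
[0.6415 0.1437 0.036 ] [161.7097 286.0728]
```

View pics/e.png

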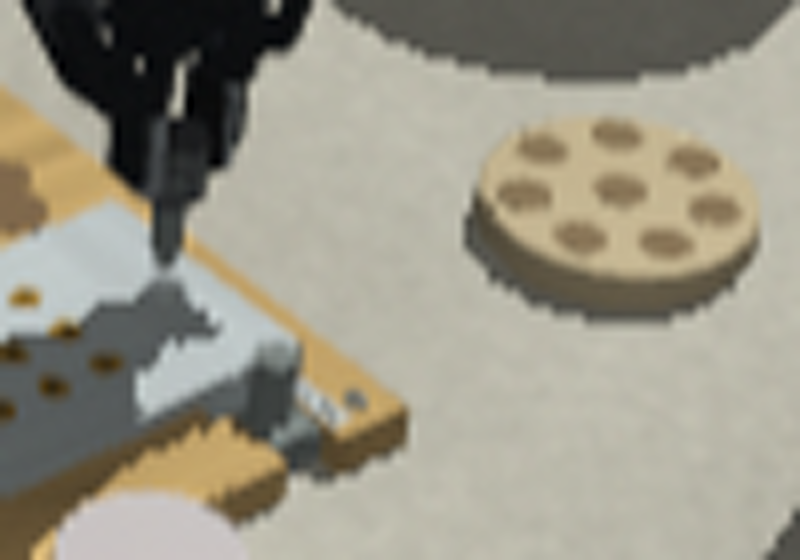

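The tip is at (164,266), just above the hole, visible as an arc near (165,283); the offset is within about 1.5 mm, inside what the tapered nose can catch. I lower it gently, watching the force.

```bash
python3 -m creep '[[[-0.0008,-0.0005,0.004],[0,0,0],1],[[-0.0008,-0.0005,0.008],[0,0,0],1],[[-0.0008,-0.0005,0.012],[0,0,0],1],[[-0.0008,-0.0005,0.016],[0,0,0],1],[[-0.0008,-0.0005,0.02],[0,0,0],1],[[-0.0008,-0.0005,0.02],[0,0,0],1]]'
```

```text
t: 16.35
ee_pos: [0.641, 0.1436, 0.0683]
tcp_rot: [[0.997, -0.081, -0.001], [-0.081, -0.997, -0.0], [-0.001, 0.0, -1.0]]
force: [-0.0, 0.1, -1.4]
gripper_width: 0.286
grasp_force: 39.8
```

```bash
python3 -m creep '[[[0,0,0.003],[0,0,0],1],[[0,0,0.006],[0,0,0],1],[[0,0,0.009],[0,0,0],1],[[0,0,0.011],[0,0,0],1],[[0,0,0.011],[0,0,0],1]]'
```

```text
t: 16.85
ee_pos: [0.6413, 0.1436, 0.0577]
tcp_rot: [[0.997, -0.081, -0.001], [-0.081, -0.997, -0.0], [-0.001, 0.0, -1.0]]
force: [-0.2, 0.7, -2.0]
gripper_width: 0.287
grasp_force: 39.8
```

```bash
python3 -m creep '[[[0,0,0.003],[0,0,0],1],[[0,0,0.006],[0,0,0],1],[[0,0,0.009],[0,0,0],1],[[0,0,0.011],[0,0,0],1],[[0,0,0.011],[0,0,0],1]]'
```

```text
t: 17.35
ee_pos: [0.6412, 0.1436, 0.0466]
tcp_rot: [[0.997, -0.081, -0.001], [-0.081, -0.997, -0.0], [-0.001, 0.0, -1.0]]
force: [-0.1, -0.4, -1.2]
gripper_width: 0.285
grasp_force: 39.8
```

```bash
python3 -m creep '[[[0,0,0.001],[0,0,0],1],[[0,0,0.002],[0,0,0],1],[[0,0,0.003],[0,0,0],1],[[0,0,0.004],[0,0,0],1],[[0,0,0.004],[0,0,0],1]]'
```

```text
t: 17.85
ee_pos: [0.6416, 0.1436, 0.0433]
tcp_rot: [[0.997, -0.081, 0.0], [-0.081, -0.997, 0.0], [0.0, -0.0, -1.0]]
force: [-0.3, -0.4, 0.7]
gripper_width: 0.284
grasp_force: 40.0
```

The knob has landed: z is .0433 as at the grasp, and its weight is off the tool. I release it and lift.

```bash
python3 -m creep '[[[0,0,0],[0,0,0],0.68],[[0,0,0],[0,0,0],0.62],[[0,0,0],[0,0,0],0.55],[[0,0,0],[0,0,0],0.5],[[0,0,0],[0,0,0],0.5],[[0,0,-0.01],[0,0,0],0.5],[[0,0,-0.03],[0,0,0],0.5],[[0,0,-0.06],[0,0,0],0.5],[[0,0,-0.1],[0,0,0],0.5],[[-0.04,0,-0.13],[0,0,0],0.5],[[-0.09,0,-0.14],[0,0,0],0.5],[[-0.14,0,-0.14],[0,0,0],0.5]]' 20
python3 -m creep '[[[-0.05,0.05,0],[0,0,0],0.5],[[-0.05,0.1,0],[0,0,0],0.5],[[-0.05,0.15,0],[0,0,0],0.5],[[-0.05,0.15,0],[0,0,0],0.5],[[-0.05,0.15,0],[0,0,0],0.5]]'
python3 - <<'E'
from h import *
im=grab_frame("scene");t=grab_frame("top")
a=cv2.resize(im[175:245,250:350],(400,280),interpolation=cv2.INTER_CUBIC);b=cv2.resize(t[110:180,210:310],(400,280),interpolation=cv2.INTER_CUBIC)
cv2.imwrite("pics/f.png",np.hstack([a,b])[:,:,::-1])
for n,o in(("scene",(250,175)),("top",(210,110))):
  print([(proj(n,[.6415,.1436,z])-o)*4 for z in(.036,.062)])
E
```

```text
t: 19.05
ee_pos: [0.5031, 0.1552, 0.1857]
tcp_rot: [[0.997, -0.082, 0.005], [-0.082, -0.997, 0.002], [0.005, -0.003, -1.0]]
force: [-0.4, 1.6, -0.1]
gripper_width: 0.5
grasp_force: 0.0
t: 19.55
ee_pos: [0.4407, 0.0064, 0.1841]
tcp_rot: [[0.996, -0.087, 0.001], [-0.087, -0.996, -0.001], [0.001, 0.001, -1.0]]
force: [-0.6, 0.1, -0.8]
gripper_width: 0.498
grasp_force: 0.0
[array([160.7577, 143.0878]), array([162.6825, 114.7297])]
[array([106.052 , 165.2171]), array([105.0069, 156.2863])]
```

View pics/f.png

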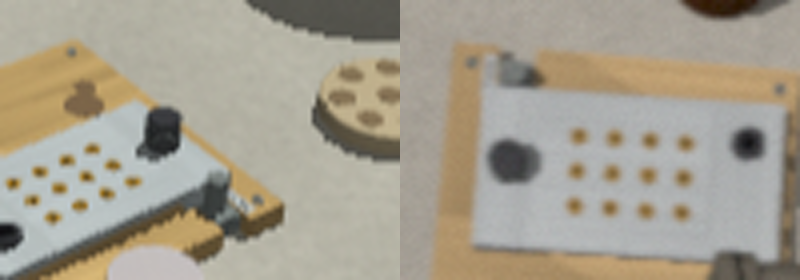

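The knob stands upright and flat on the plate, at about (162,130) in the scene half and (510,160) in the top half. The plate is against the post and the arm is clear.

```bash
python3 -c "
from cell import *
print(job_done())"
```

```text
the job is handed in; nothing more can be done
None
```

I closed the guide plate against the stop and leaned on it at about 11 N sideways (roughly 15 N in all), then set the locating pin through it with the knob flat on the plate, let go, and handed the job in at about 20 s.

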